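# Return a tripped turntable drive to its off notch and reset it

## Task

The inspection turntable's drive has tripped out with its lever still over in forward. Bring the lever back, gently and without forcing it, until it drops into its off notch and stays there by itself; only then press the reset button on the same unit fully down and let it come up again. Leave the lever in off, and do not disturb the sleeve on the turntable, the joystick pendant or the datum ball.

Things in the scene. Friction and masses are not known exactly. Their poses are not given: they have to be found in the camera images.
- drive: Drive control unit, fixed: white steel case 230 mm long (its x), 150 mm wide (y), flat top 110 mm above the table; place and yaw vary. Origin: centre of its underside, z up. At (50, 0) mm a grey drum of 40 mm radius, 64 mm long in x, rises 15 mm out of the top and carries the lever; the reset button stands at (-68, 0) mm.
- lever: The forward-off-reverse lever. Origin on its pivot, at (50, 0, 85) mm in the frame of drive; z runs up along the lever. It swings across the case about the case's x axis, to 0.70 rad either side of upright: forward is the case's +y side, reverse -y. It starts in forward, 0.54 to 0.66 rad from upright. In forward and reverse a friction brake keeps it where it is left.
- lever_grip (a point): On the lever's axis, 115 mm from the pivot, in its round black handle: 26 mm in diameter at its foot (62 mm from the pivot), widening to 40 mm from here to its flat, round-edged end at 140 mm. 1 to 5 N along its arc moves the lever; once off is found the notch holds it, and the resistance climbs steeply on either side.
- pin: Steel telltale pin, 10 mm in diameter, in the handle's flat end: top of the spring plunger (5 to 7 N) that locks the lever. Origin: centre of the pin's top, on the lever's axis, 146.5 to 147.5 mm from the pivot all through forward and reverse, 141.5 mm (1.5 mm proud of the handle) when the plunger is home in the off notch. Over 25 N on the plunger, some 17 N on the handle against the notch, is too much.
- drum_top (a point): Top of the grey drum, 40 mm straight above the pivot. Off is not exactly upright: the handle was clamped askew on its spindle, so the one narrow notch (the plunger drops within 0.05 rad of it) lies anywhere from 0.38 rad on the forward side of upright to 0.38 rad on the reverse side. It cannot be seen, only felt: the pin sinks and the lever, moved on gently, comes up against the notch's flank.
- reset (a joint): Travel of the reset button, in m: 0 up, 0.007 fully down. Spring: about 2.5 N to start, 8 N fully down. A round black button of 34 mm diameter in a steel collar of 50 mm diameter, pressed straight down.
- reset_top (a point): Centre of the top face of the reset button, 129 mm above the table when up (19 mm above the case's top).
- sleeve_mid (a point): Centre (half-way up) of a loose flanged metal sleeve, 68 mm in diameter, 94 mm high, standing on the turntable, whose top is 59 mm above the table. A bystander.
- pendant_mid (a point): Middle of a loose white joystick pendant, 190 mm long, 74 mm wide, 28 mm thick, lying on the table; its joystick reaches 79 mm above the table. A bystander.
- datum_mid (a point): Half-way up a loose datum ball: a white 30 mm ball on a post on a 64 mm round steel foot, 105 mm high. A bystander.
- turntable: The turntable, fixed: grey base 190 by 170 mm with a round steel plate of 160 mm diameter, top 59 mm above the table. Origin: centre of its underside.

How it is judged:
By the outcome, as a careful person would: the job done as asked, in the order asked, and still so for the second after the job is handed in, with the robot touching nothing.
It also fails if it takes over 64 s, if anything falls off the work surface, if the arm or the gripper's body presses on something with over 40 N, if the wrist force passes 120 N, or if a joint passes its speed limit or range.

## Robot

A 6-joint arm with a two-finger parallel gripper is mounted at the origin on the work surface. World frame = base frame: x ahead of the robot, y to its left, z up, the work surface at z = 0. Lengths are in m, angles in rad, forces in N, time in s.
With the tool pointing down it reaches from about 0.375 to 0.925 m from the base axis. Payload 5.7 kg.
Tool frame: the origin (TCP) lies midway between the tips of the shut fingers; the grasp point (between the pads) lies 19 mm behind it; z points along the fingers, x is the direction in which the jaws open and shut, and the axes are right-handed (so a half turn about z gives the same grasp; the last joint's range is limited). The gripper opens to 88 mm and grips with 3 to 60 N. Pads are 20 mm wide; open, the fingers measure 115 mm over their backs; the gripper's body (75 mm by 178 mm) begins 61 mm behind the grasp point.
Start: joints at [-1.34, 0.359, 1.51, -0, 1.272, -0.115], TCP at [0.203, -0.564, 0.223] pointing down, gripper open.
Joint ranges: [-2.97, 2.97], [-1.01, 2.36], [0.21, 2.38], [-0.96, 4.11], [0.2, 2.71], [-2.98, 2.98]. Speed limits (rad/s): [2.39, 2.39, 3.14, 3.14, 3.14, 3.14].

## Interface

Orientations are given as a unit quaternion [x, y, z, w].
In Python, from bench import move_ptp, servo_line, goto_joints, move_gripper, sleep, inverse_kinematics, capture, PlanningError, close_job, spot_in, silhouettes, current_clock, current_joint_pos, current_qvel, current_joint_torque, current_position, current_orientation, current_force, current_torque, current_finger_gap gives the robot as it stands. Calls block until the motion is done:
- move_ptp(position, orientation): joint-space move of the TCP to a pose.
- servo_line(position, orientation=None, rate=0.15, contact_N=None): straight line of the TCP; orientation=None keeps the orientation; rate is the mean speed in m/s. With contact_N (N) it stops when the force on the tool has changed by that much, and returns True; else False.
- goto_joints(angles): joint-space move.
- move_gripper(opening): finger opening in m; the grip force is fixed at half the most; returns when the fingers have stopped.
- sleep(seconds).
- inverse_kinematics(position, orientation): joint angles nearest the present ones, or None.
- capture(name): name is "scene" or "top" or "wrist"; returns a dict with "image" (384x512x3 uint8, blue, green, red), "range_z" (384x512 float32, m along the optical axis (not along the pixel's ray), 0 where there is no reading), "intrinsics" (3x3 intrinsics, pixels), "R" (3x3) and "t" (3): a world point X has camera coordinates R X + t. Camera axes: x right, y down, z forward; pixel columns grow to the right and rows downward; lengths in m; the calibration is good to about 2 mm. A picture is of the moment at which its call begins.
A pose or a line that the arm cannot do raises PlanningError and nothing moves.
- close_job(): hands the job in, once; it reports no verdict.
Trained networks look in the newest picture that a camera, given by its name, has taken for a name from the list of things; names that differ only in an ending like _2 or _b are one class to them, and where a whole thing is asked for, a point or a joint stands for the part that bears it (a point fixed in the world has none). Each returns a list of dicts, best first, with "conf" (0 to 1); they miss things now and then, are a little off and sometimes report something else, mostly with a low value. They report only what shows in the picture. A call takes as long as a camera call.
- spot_in(camera, query): "xy" ([column, row] in pixels, amid what is visible of it).
- silhouettes(camera, query): "region" (384x512 bool, what is visible of it) and "xy" ([column, row] in pixels, amid what is visible of it).
Readings, each from a call of its own:
- current_clock(): time.
- current_joint_pos(): joint angles.
- current_qvel(): joint speeds.
- current_joint_torque(): joint torques, N m.
- current_position(): TCP position.
- current_orientation(): TCP orientation.
- current_force(): force on the tool from outside, world axes, zero at the start.
- current_torque(): the same for the moment, N m.
- current_finger_gap(): finger opening in m.
Only numpy, scipy, OpenCV 4.12 (cv2) and the standard library are available. Lean on these libraries where they do the work, as an engineer would, in place of code of your own. Each camera call takes 0.05 s, during which the arm holds its last target. There are 200 camera calls.

## Working session

There is one attempt and no reset: what is moved stays moved. The work goes in short steps, each a Python script; the robot and the scene stay as the last script left them, time stands still between calls to the robot, and variables do not carry over. Pictures are saved under pics/ and viewed, about 8 in all and at most 12, crops included, and the job is handed in when it is done.

```bash
mkdir -p pics; ls
cat > h.py <<'E'
import numpy as np, cv2
from bench import *
def world(c,uv,z=None):
    K,R,t=c['intrinsics'],c['R'],c['t']
    return R.T@(np.linalg.inv(K)@np.array([uv[0],uv[1],1.])*z-t)
def cloud(c,m):
    v,u=np.nonzero(m&(c['range_z']>0)); z=c['range_z'][v,u]
    K=c['intrinsics']; p=np.c_[(u-K[0,2])/K[0,0]*z,(v-K[1,2])/K[1,1]*z,z]
    return (p-c['t'])@c['R']
E
python3 - <<'E'
from h import *
ims=[]
print(current_clock())
for cam in ['top','scene']:
    c=capture(cam); ims.append(c['image'])
    for n in ['drive','lever','pin','reset','sleeve_mid','pendant_mid','datum_mid','turntable']:
        for s in silhouettes(cam,n)[:1]:
            P=cloud(c,s['region'])
            if len(P): print(cam,n,round(s['conf'],2),np.round(s['xy']),len(P),np.round(np.median(P,0),3),np.round(np.percentile(P,[2,98],axis=0),3).tolist())
            if n=='drive' :
                q=P[abs(P[:,2]-.11)<.006]
                r=cv2.minAreaRect(q[:,:2].astype(np.float32)*1000); print('rect',r)
            if n=='lever':
                np.save(cam+'_lever.npy',P)
cv2.imwrite('pics/top.png',ims[0]);cv2.imwrite('pics/scene.png',ims[1])
E
```

```text
pics
0.0
top drive 0.74 [267. 206.] 4054 [ 0.598 -0.036  0.111] [[0.483, -0.127, 0.103], [0.709, 0.057, 0.2]]
rect ((596.5942993164062, -37.91314697265625), (229.15003967285156, 149.57894897460938), 21.201663970947266)
top lever 0.54 [244. 201.] 294 [0.619 0.038 0.193] [[0.599, 0.004, 0.125], [0.64, 0.067, 0.208]]
top sleeve_mid 0.83 [387. 219.] 572 [ 0.559 -0.38   0.149] [[0.531, -0.417, 0.059], [0.589, -0.36, 0.156]]
top pendant_mid 0.66 [126. 226.] 1256 [0.552 0.406 0.024] [[0.478, 0.353, -0.0], [0.65, 0.454, 0.073]]
top datum_mid 0.57 [188. 153.] 346 [0.77  0.198 0.022] [[0.745, 0.174, -0.001], [0.805, 0.232, 0.105]]
top turntable 0.9 [370. 227.] 2849 [ 0.539 -0.35   0.054] [[0.46, -0.453, 0.017], [0.642, -0.288, 0.062]]
scene drive 0.6 [410. 229.] 1558 [0.562 0.406 0.025] [[0.481, 0.352, 0.001], [0.655, 0.45, 0.074]]
rect ((0.0, 0.0), (0.0, 0.0), 0.0)
scene lever 0.71 [276. 185.] 430 [0.633 0.037 0.187] [[0.602, 0.001, 0.125], [0.642, 0.064, 0.207]]
scene reset 0.5 [250. 161.] 100 [ 0.537 -0.063  0.132] [[0.521, -0.077, 0.123], [0.55, -0.049, 0.136]]
scene sleeve_mid 0.91 [140. 147.] 753 [ 0.571 -0.382  0.122] [[0.521, -0.42, 0.058], [0.589, -0.364, 0.155]]
scene pendant_mid 0.7 [411. 229.] 1576 [0.562 0.406 0.025] [[0.482, 0.351, -0.0], [0.655, 0.451, 0.074]]
scene datum_mid 0.64 [323. 283.] 545 [0.782 0.201 0.022] [[0.757, 0.173, 0.011], [0.806, 0.229, 0.104]]
scene turntable 0.81 [158. 169.] 2722 [ 0.592 -0.345  0.045] [[0.465, -0.454, 0.008], [0.648, -0.29, 0.061]]
```

Run:
```python
import cv2,numpy as np
a=cv2.imread('pics/top.png')[90:310,90:440];b=cv2.imread('pics/scene.png')[80:300,150:500]
cv2.imwrite('pics/v1.png',cv2.resize(np.vstack([a,b]),None,fx=1.36,fy=1.36))
c=np.array([.5966,-.0379,0]);y=np.radians(21.2);X=np.array([np.cos(y),np.sin(y),0]);Y=np.array([-np.sin(y),np.cos(y),0])
for n in ['top','scene']:
    P=np.load(n+'_lever.npy');d=P-(c+.05*X+[0,0,.085])
    q=np.c_[d@X,d@Y,d[:,2]]
    r=np.hypot(q[:,1],q[:,2]);k=r>.06
    print(n,q[k].min(0),q[k].max(0),q[k].mean(0),r.max(),np.median(np.arctan2(q[k,1],q[k,2])))
```

```text
top [-0.02014805  0.02908865 -0.09040496] [0.01858685 0.09507402 0.12497383] [-0.00129838  0.06422433  0.10265231] 0.1478346434658294 0.5293218624953472
scene [-0.01759469  0.02618944  0.05507033] [0.02073485 0.09095622 0.12509445] [0.0074938  0.05861072 0.0990656 ] 0.14750077346524118 0.5174341989498675
```

View pics/v1.png

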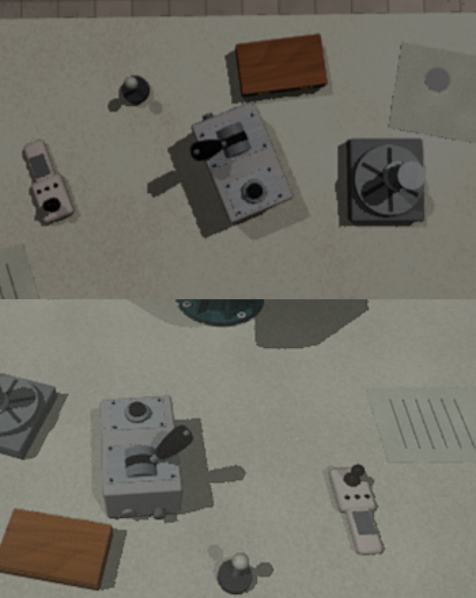

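```bash
cat >> h.py <<'E'
from scipy.spatial.transform import Rotation as Ro
yaw=np.radians(21.2)
X=np.array([np.cos(yaw),np.sin(yaw),0]);Y=np.array([-np.sin(yaw),np.cos(yaw),0]);Z=np.array([0,0,1.])
C=np.array([.5966,-.0379,0]); PIV=C+.05*X+.085*Z; RST=C-.068*X
FL=1
def tang(th): return np.cos(th)*Y-np.sin(th)*Z
def pose(th,off,r=.112,fl=None):
    fl=fl or FL
    a=np.sin(th)*Y+np.cos(th)*Z; t=tang(th)
    x=fl*X; z=-a; M=np.c_[x,np.cross(z,x),z]
    return PIV+r*a+off*t, Ro.from_matrix(M).as_quat()
E
python3 - <<'E'
from h import *
print(current_force(),current_orientation())
for fl in (1,-1):
  for th,off in ((.66,.075),(.6,.03),(0,.03),(-.4,.03)):
    q=inverse_kinematics(*pose(th,off,fl=fl)); print(fl,th,None if q is None else np.round(q,2))
p,o=pose(.66,.075); hi=p+.12*Z+.06*Y
print(hi,inverse_kinematics(hi,pose(.66,.075,fl=1)[1]),inverse_kinematics(hi,pose(.66,.075,fl=-1)[1]))
E
```

```text
[0.2287467  0.57498031 0.70739802] [ 8.18215828e-01 -5.74911172e-01 -2.92256669e-05 -3.51786281e-05]
1 0.66 [ 0.44  0.56  1.67 -0.76  1.1   0.49]
1 0.6 [ 0.34  0.49  1.66 -0.69  1.09  0.33]
1 0 [-0.1   0.43  1.47 -0.    1.25 -0.47]
1 -0.4 [-0.34  0.58  1.27  0.3   1.56 -0.75]
-1 0.66 [ 0.44  0.56  1.67 -0.76  1.1  -2.65]
-1 0.6 [ 0.34  0.49  1.66 -0.69  1.09 -2.81]
-1 0 [-0.1   0.43  1.47 -0.    1.25  2.68]
-1 -0.4 [-0.34  0.58  1.27  0.3   1.56  2.39]
[0.57526024 0.15538212 0.24749537] [ 0.53844812  0.43411918  1.53658127 -0.6669869   1.35626159  0.37809926] [ 0.53844812  0.43411918  1.53658127 -0.6669869   1.35626159 -2.76349339]
```

Run:
```python
from h import *
move_gripper(0.0)
p0=np.array(current_position()); servo_line(p0+[0,0,.17],rate=.25)
p,o=pose(.66,.075)
move_ptp(p+.12*Z+.06*Y,o); print(current_clock())
servo_line(p,o,rate=.2)
sleep(.2)
F=np.array([current_force() for _ in range(5)]);print('free',F.round(2).tolist())
c=capture('wrist');cv2.imwrite('pics/w1.png',c['image'])
c=capture('scene')
t=current_clock()
hit=servo_line(pose(.64,.022)[0],o,rate=.03,contact_N=2.5)
d=(np.array(current_position())-PIV); 
print(hit,current_clock()-t,current_clock(),'off',d@tang(.66),'F.t',np.array(current_force())@tang(.66),current_finger_gap())
cv2.imwrite('pics/v2.png',np.hstack([cv2.imread('pics/w1.png'),capture('scene')['image'][100:484,150:400]]))
```

```text
6.0
free [[0.12, -0.7, 0.51], [0.12, -0.7, 0.51], [0.12, -0.7, 0.51], [0.12, -0.7, 0.51], [0.12, -0.7, 0.51]]
True 1.5166000000000004 8.6333 off 0.024799994258076143 F.t 1.5685986684202269 0.0003025104737926137Traceback (most recent call last):
  File "<stdin>", line 15, in <module>
    return _nx.concatenate(arrs, 1, dtype=dtype, casting=casting)
           ~~~~~~~~~~~~~~~^^^^^^^^^^^^^^^^^^^^^^^^^^^^^^^^^^^^^^^
ValueError: all the input array dimensions except for the concatenation axis must match exactly, but along dimension 0, the array at index 0 has size 384 and the array at index 1 has size 284
```

Run:
```python
from h import *
b=-0.9
th=.62; log=[]
servo_line(*pose(.62,.03),rate=.02,contact_N=6)
while th>-.45:
    th-=.02
    hit=servo_line(*pose(th,.030),rate=.025,contact_N=5)
    f=np.array(current_force())@tang(th)-b
    log.append((round(th,2),round(float(f),1)))
    if hit or f>8: print('STOP',hit,f);break
print(log,current_clock())
d=np.array(current_position())-PIV; print(d@X,d@Y,d@Z)
c=capture('wrist')
for n in ('pin','lever'): print(n,[(round(s['conf'],2),np.round(s['xy'])) for s in spot_in('wrist',n)[:2]])
cv2.imwrite('pics/v2.png',np.hstack([c['image'],capture('scene')['image'][:,150:400]]))
```

```text
STOP False 8.195581894131795
[(0.6, 2.0), (0.58, 2.4), (0.56, 2.1), (0.54, 2.0), (0.52, 3.2), (0.5, 2.0), (0.48, 2.0), (0.46, 0.9), (0.44, 1.9), (0.42, 2.8), (0.4, 2.5), (0.38, 1.9), (0.36, 1.2), (0.34, 2.0), (0.32, 1.4), (0.3, 0.9), (0.28, 1.0), (0.26, 0.7), (0.24, 1.1), (0.22, 1.1), (0.2, 3.1), (0.18, 6.4), (0.16, 8.2)] 14.6833
-0.0002130394718113937 0.04904490974017048 0.1052394041230467
pin []
lever [(0.17, array([194., 194.]))]
```

View pics/v2.png

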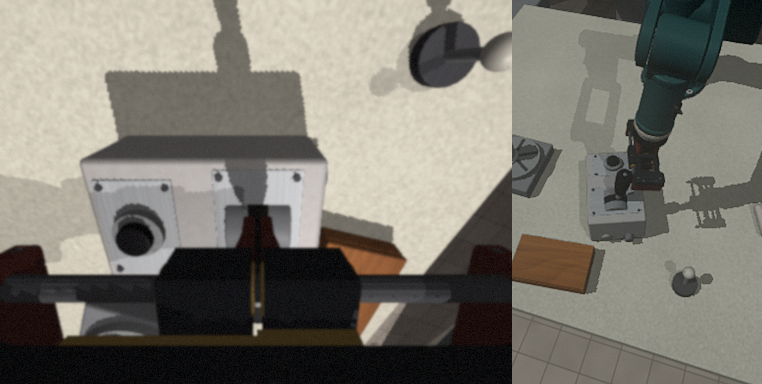

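```bash
cat >> h.py <<'E'
def pincheck(cam):
    c=capture(cam); P=cloud(c,np.ones(c['range_z'].shape,bool))-PIV
    q=np.c_[P@X,P@Y,P[:,2]]; r=np.hypot(q[:,1],q[:,2])
    q=q[(abs(q[:,0])<.024)&(r>.1)&(r<.16)&(abs(q[:,1])<.11)]
    return c,q
E
python3 - <<'E'
from h import *
servo_line(*pose(.16,.045),rate=.05)
print('free',np.array(current_force())@tang(.16))
servo_line(*pose(.16,.11),rate=.2)
ims=[]
for cam in ('top','scene'):
    c,q=pincheck(cam); np.save('q_'+cam,q)
    for s in spot_in(cam,'pin')[:1]+spot_in(cam,'lever')[:1]: print(cam,s)
    K=c['intrinsics']; u=K@(c['R']@(PIV+.13*Z)+c['t']); u=(u[:2]/u[2]).astype(int)
    print(u,len(q),q.mean(0),np.hypot(q[:,1],q[:,2]).max())
    ims.append(cv2.resize(c['image'][u[1]-32:u[1]+32,u[0]-32:u[0]+32],(390,390),interpolation=cv2.INTER_CUBIC))
cv2.imwrite('pics/v3.png',np.hstack(ims)); print(current_clock())
E
```

```text
free 0.5583576375614249
top {'xy': [255.0, 193.6], 'conf': 0.63}
[262 188] 451 [-0.00047429  0.02232794  0.00497515] 0.14398516625611277
scene {'xy': [260.0, 180.1], 'conf': 0.6}
[252 176] 570 [0.00408793 0.01510117 0.02700957] 0.14295823800446225
16.1083
```

View pics/v3.png

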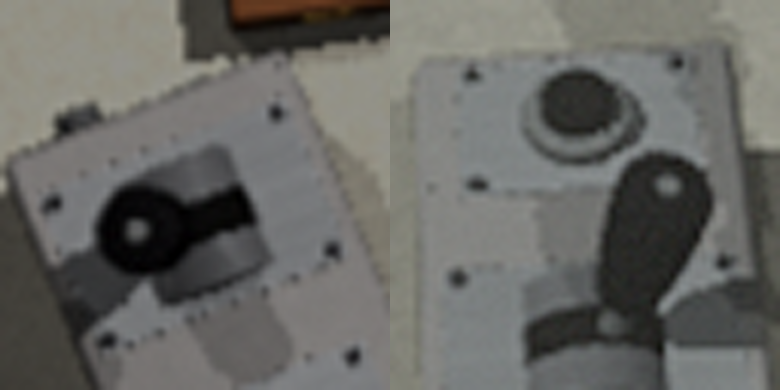

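Run:
```python
from h import *
for cam in ('top','scene'):
    c,_=pincheck(cam)
    s=spot_in(cam,'pin'); s=s[0]; u,v=np.round(s['xy']).astype(int)
    m=np.zeros((384,512),bool); m[v-8:v+9,u-8:u+9]=1
    P=cloud(c,m)-PIV; q=np.c_[P@X,P@Y,P[:,2]]
    pw=world(c,s['xy'],c['range_z'][v,u])-PIV; th=np.arctan2(pw@Y,pw[2]); print(cam,'pin th',th,'r',np.hypot(pw@Y,pw[2]),'x',pw@X)
    for a in (th-.02,th,th+.02):
        h=q[:,1]*np.sin(a)+q[:,2]*np.cos(a); l=np.hypot(q[:,1]*np.cos(a)-q[:,2]*np.sin(a),q[:,0]-pw@X)
        k=h>.125
        print(round(a,3),'pin',np.round(h[k&(l<.004)]*1e3,1),'ring',np.median(h[k&(l>.007)&(l<.014)]), (k&(l>.007)&(l<.014)).sum())
```

```text
top pin th 1.7050168164745816 r 0.42473780257126614 x 0.07595284309230434
1.685 pin [435.9] ring 0.43079224190410675 82
1.705 pin [408.1 404.5 410.1 423.3 420.8 414.9 410.9 430.8 426.3 423.9 420.2 418.8
 437.2 433.3 430.8 428.9 424.8 450.  447.2 444.9 440.9 434.8 433.  447.3
 444.1 452.6 449.3] ring 0.4250145116428128 78
1.725 pin [400.9 399.6 402.7 399.7 408.3 405.9 418.7 407.9] ring 0.4285793924311574 87Traceback (most recent call last):
  File "<stdin>", line 4, in <module>
IndexError: list index out of range
```

Run:
```python
from h import *
for cam,(u,v) in (('top',(252.7,193.8)),('scene',(265.6,174.2))):
    c=capture(cam); D=c['range_z']; ui,vi=round(u),round(v)
    pw=world(c,(u,v),np.median(D[vi-1:vi+2,ui-1:ui+2]))-PIV; th=np.arctan2(pw@Y,pw[2]); print(cam,'pin th',th,'r',np.hypot(pw@Y,pw[2]),'x',pw@X)
    m=np.zeros(D.shape,bool); m[vi-8:vi+9,ui-8:ui+9]=1
    P=cloud(c,m)-PIV; q=np.c_[P@X,P@Y,P[:,2]]
    h=q[:,1]*np.sin(th)+q[:,2]*np.cos(th); l=np.hypot(q[:,1]*np.cos(th)-q[:,2]*np.sin(th),q[:,0]-pw@X)
    k=h>.125
    print('pin',np.round(h[k&(l<.005)]*1e3,1),'ring',np.round(h[k&(l>.008)&(l<.013)]*1e3,1))
print(current_clock())
```

```text
top pin th 0.21053021908036867 r 0.13828272391938146 x -0.002719896488528096
pin [140.3 140.  140.6 138.2 137.7 142.6 138.5 137.5 135.2 137.8 143. ] ring [140.6 137.1 139.4 139.7 138.3 138.4 141.8 138.4 141.7 136.8 143.6 136.3
 140.8 136.9 135.3 142.8 138.3 138.6 136.8 141.  137.  140.4 142.  137.1
 141.  138.1 142.6 139.7 139.8 141.2 139.3 140.  140.  141.2 139.1 140.9
 134.1 137.2 141.9 141.9 141.9 139.5]
scene pin th 0.2167165822320636 r 0.14016894467951174 x 0.0009993326161749118
pin [142.5 142.  141.4 140.3 138.4 141.2 141.8 140.9 140.7 140.6 139.8 135.6] ring [141.7 138.4 139.4 140.9 139.3 140.  141.  139.6 139.8 141.3 138.2 138.5
 141.8 140.5 139.1 139.2 138.3 139.  138.9 137.9 140.9 139.9 139.4 138.9
 140.8 138.8 140.8 139.5 140.  139.5 138.7 141.  139.6 139.9 138.5 137.8
 140.4 139.5 139.6 139.4 139.7 138.8 137.  138.6]
16.4083
```

Run:
```python
from h import *
p=np.array(current_position()); servo_line(p+[0,0,.2],rate=.3)
o=Ro.from_matrix(np.c_[Y,X,-Z]).as_quat()
T=np.array([.534,-.0627,0])
move_ptp(T+[0,0,.33],o); print(current_clock(),current_joint_pos())
servo_line(T+[0,0,.145],o,rate=.15); sleep(.2)
f0=current_force()[2]
hit=servo_line(T+[0,0,.115],o,rate=.015,contact_N=1.5); z1=current_position()[2]; print('touch',hit,z1,current_force()[2]-f0)
hit=servo_line(T+[0,0,.115],o,rate=.012,contact_N=12); z2=current_position()[2]; print('bottom',hit,z2,z1-z2,current_force()-np.array([0,0,f0]))
sleep(.3); print(current_position()[2],current_force()[2]-f0)
servo_line(T+[0,0,.15],o,rate=.03)
servo_line(T+[0,0,.33],o,rate=.2); print(current_force()[2]-f0,current_clock())
ims=[]
for cam,(u,v) in (('top',(252.7,193.8)),('scene',(265.6,174.2))):
    c=capture(cam); u,v=round(u),round(v); ims.append(cv2.resize(c['image'][v-32:v+32,u-32:u+32],(390,390),interpolation=cv2.INTER_CUBIC))
cv2.imwrite('pics/v4.png',np.hstack(ims))
```

```text
18.9333 [-2.45033586e-01  1.87044920e-01  1.48662797e+00  6.91927818e-05
  1.46886913e+00 -2.18547363e+00]
touch True 0.13234980160172727 2.1265170250531433
bottom True 0.12642168013117366 0.0059281214705536045 [-2.10628479  0.33742201  6.4095685 ]
0.1264244433366856 6.68891332492737
-1.1192761968191793 24.5417
```

View pics/v4.png

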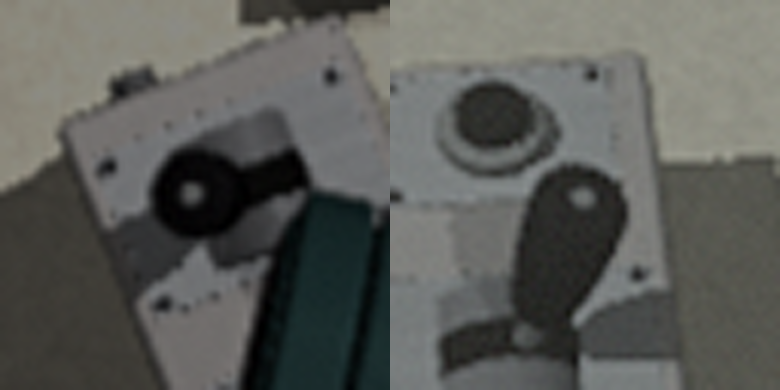

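The button went down only about 5.9 mm at about 6.5 N, so it wasn't fully pressed. The contact stop fired early, so I'll press again in small steps and read the settled force at each one.

Run:
```python
from h import *
o=Ro.from_matrix(np.c_[Y,X,-Z]).as_quat()
T=np.array([.534,-.0627,0])
servo_line(T+[0,0,.137],o,rate=.12); sleep(.2)
f0=current_force()[2]; print('f0',f0)
z=.128; servo_line(T+[0,0,z],o,rate=.02)
while z>.117:
    z-=.0006; servo_line(T+[0,0,z],o,rate=.01); sleep(.08)
    f=current_force()[2]-f0; print(round(z,4),round(current_position()[2],4),round(f,1))
    if f>18: break
sleep(.3); print('held',current_position()[2],current_force()[2]-f0)
servo_line(T+[0,0,.15],o,rate=.04)
servo_line(T+[0,0,.33],o,rate=.2); print(current_clock())
for cam in ('top','scene'):
    c,_=pincheck(cam); P=cloud(c,np.ones((384,512),bool)); k=(np.hypot(*(P[:,:2]-T[:2]).T)<.01)&(P[:,2]<.16); print(cam,'button z',np.median(P[k,2]) if k.any() else None)
    np.save('s_'+cam,c['image'])
    if cam=='scene':
        q=P-PIV; th=.21; h=q@Y*np.sin(th)+q[:,2]*np.cos(th); l=np.hypot(q@Y*np.cos(th)-q[:,2]*np.sin(th),q@X)
        print('pin',np.median(h[(h>.12)&(h<.16)&(l<.005)]),'ring',np.median(h[(h>.12)&(h<.16)&(l>.008)&(l<.013)]))
        cv2.imwrite('pics/v5.png',cv2.resize(c['image'][60:320,130:480],None,fx=2,fy=2))
    for n in ['sleeve_mid','pendant_mid','datum_mid']:
        for s in silhouettes(cam,n)[:1]:
            Q=cloud(c,s['region']); print(n,round(s['conf'],2),np.round(np.median(Q,0),3))
```

```text
f0 0.4208905096557432
0.1274 0.1278 6.3
0.1268 0.1273 6.4
0.1262 0.1267 6.9
0.1256 0.1263 8.7
0.125 0.1262 13.3
0.1244 0.1262 18.5
held 0.12616320823506544 18.085262012102376
31.3417
top button z None
sleeve_mid 0.67 [ 0.557 -0.379  0.149]
pendant_mid 0.79 [0.55  0.406 0.025]
datum_mid 0.63 [0.769 0.198 0.021]
scene button z 0.13282106320395998
pin 0.14049101237264516 ring 0.13931675467814897
sleeve_mid 0.91 [ 0.571 -0.382  0.122]
pendant_mid 0.97 [0.563 0.406 0.025]
datum_mid 0.6 [0.782 0.2   0.023]
```

View pics/v5.png

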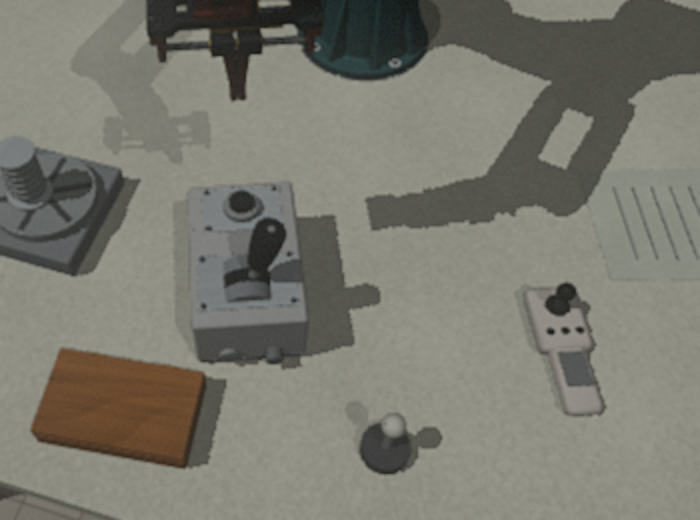

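```bash
python3 -c "
from h import *
close_job()"
```

```text
the job is handed in; nothing more can be done
```

The lever is back in its off notch, the reset button has been pressed fully down and released, and the job is handed in at about 32 s of the 64 s allowed.

- **Lever:** I pushed it back from forward with the shut fingertips in 0.02 rad steps. It moved at about 1–3 N until it met the notch's flank, and I stopped at about 7 N. With the arm clear, the lever stayed at about 0.21 rad on the forward side. The pin stood about 1 mm proud of the handle, where about 7 mm is expected out of the notch.
- **Reset:** The first press was incomplete. The contact stop fired early, at about 6 mm of travel and 6.5 N. I pressed again in small steps to the hard stop, where the force climbed to 18 N with no further travel, then let the button up.
- **Last checks:**
  - Button: the scene camera put its top at 133 mm, against 129 mm stated. It read about 132 mm before the press too, so I take that as a measuring offset with the button fully up. The top camera gave no button reading.
  - Lever: still in off with the pin sunk; this is from the scene camera only.
  - Bystanders: sleeve, pendant and datum ball are within about 2 mm of where they started.
  - Arm: clear of everything.

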